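# Tip the solder reel out of its feed tin

## Robot

A 6-joint arm with a two-finger parallel gripper is mounted at the origin on the work surface. World frame = base frame: x ahead of the robot, y to its left, z up, the work surface at z = 0. Lengths are in m, angles in degrees, forces in N, time in s.
With the tool pointing down it reaches from about 0.3 to 0.875 m from the base axis. Payload 4.2 kg.
Tool frame: the origin (TCP) lies at the very end of the fingers, on their centre line; the grasp point (between the pads) lies 19 mm behind it; z points along the fingers, y is the line along which they close (so a half turn about z gives the same grasp; the last joint's range is limited). The gripper opens to 85 mm and grips with 20 to 120 N. Pads are 22 mm wide; open, the fingers measure 114 mm over their backs; the gripper's body (76 mm by 85 mm) begins 54 mm behind the grasp point. The pads swing forward as they close: fully open they stand 13 mm farther back than shut.
Start: joints at [72.25, 18.312, 89.639, -0, 72.044, -1.146], TCP at [0.164, 0.551, 0.231] pointing down, gripper open.
Joint ranges: [-177.97, 177.97], [-48.28, 115.42], [12.27, 149.76], [-77.06, 257.06], [2.81, 150.46], [-146.56, 146.56]. Speed limits (degrees/s): [147.25, 147.25, 180, 180, 180, 180].

## Interface

Orientations are given as [roll, pitch, yaw] about the fixed x, y, z axes, in that order (R = Rz(yaw) Ry(pitch) Rx(roll)).
In Python, from rig import observe, snapshot, hand_in gives the robot as it stands.
- The arm moves only by the tool step_arm, never from a script. Its argument "plan" is text: rows parted by semicolons, each of 7 numbers parted by spaces: the shift along the tool's x, y, z normalised to -1 to 1, where 1 is 0.1 m, then the turn, a rotation vector about the tool's x, y, z normalised to -1 to 1, where 1 is 30 degrees, then the opening, from 0 (shut) to 1 (fully open). In form: tx ty tz ax ay az fingers; .... A call has exactly 10 rows; each row is the pose to reach, as a shift and turn from the pose commanded when the call began, along the tool's axes at that moment; what a row does not reach only later rows make up. A row lasts 1/12 s, in which the tool goes at most 41.7 mm and 7.16 degrees, less where a joint would pass 70% of its speed; a pose out of reach is approached as far as the arm can. A call with a number of a shift or a turn outside -1 to 1 is refused whole. A call with a gripper value outside its range is refused whole. The fingers move at their own pace and stop on an object; "newtons" is the grip in N (left out, the last holds). Time passes only in rows, so rows that repeat a pose let the fingers close, or fill a call up. It gives the time, the measured TCP pose, the force, the opening and the grip force at its end, in the units of the state.
- observe(): the state, without advancing time (a new reading comes with each control period).
- snapshot(name): name is "scene" or "top" or "wrist"; returns a dict with "image" (480x640x3 uint8, red, green, blue), "range_z" (480x640 float32, m along the optical axis (not along the pixel's ray), 0 where there is no reading), "fovy" (degrees; the focal length in pixels is half the picture's height over the tangent of half this angle, whatever the lens; pixels are square), "cx", "cy" (the principal point, pixels), "R" (3x3) and "t" (3): a world point X has camera coordinates R X + t; the wrist camera has in their place "tool_from_camera" (4x4, takes a point from camera to tool coordinates, whose origin is the TCP and whose axes are the flange's). Camera axes: x right, y down, z forward; pixel columns grow to the right and rows downward; lengths in m; the calibration is good to about 2 mm. A picture is of the moment at which its call begins: read the wrist's pose just before it.
- hand_in(): hands the job in; it is judged then, once.
The state is a dict: "time_s": time; "joint_pos": joint angles; "joint_velocities": joint speeds; "effort": joint torques, N m; "position": TCP position; "tcp_rot": TCP orientation; "ft_force": force on the tool from outside, world axes, zero at the start; "wrist_torque": the same for the moment, N m; "gripper_width": finger opening in m; "gripper_force": force on a finger pad.
Only numpy, scipy, OpenCV 4.12 (cv2) and the standard library are available. Lean on these libraries where they do the work, as an engineer would, in place of code of your own. Each camera call takes 0.05 s, during which the arm holds its last target. There are 200 camera calls.

## Task

Lift the loose lid off the metal feed tin and lay it flat, handle up, in the middle of the cork mat. Then pick up the tin, hold its spout low over the grey tray and tip it spout-down to about 45 degrees, so that the little solder reel rolls out into the tray by itself (do not touch the reel, never tip much steeper, and do not let it fall from high up). Bring the tin back level and stand it in the middle of the black rubber pad it came from, leaving everything else on the bench where it is.

Things in the scene. Friction and masses are not known exactly. Their poses are not given: they have to be found in the camera images.
- tin: open aluminium feed tin, 170 mm long (x), 66 wide (y), 58 high; the upright parallel side walls (3 mm) can be gripped across their 66 mm once the lid is off. Origin: centre of its underside, z up. The inner floor, 4 mm up, is flat from x = 0 to the +x end wall; from x = 0 a ramp rises at 30 degrees to the spout, the open edge at the -x end. To tip it, lower the -x end. 0.35 to 0.6 kg with reel
- tin_spout (a point): middle of the tin's spout edge, at x = -85 mm, y = 0, z = +53 mm in the tin's frame; the reel rolls out over it
- lid: loose aluminium lid on the tin's rim, 174 x 72 mm (x, y). Below it a 4 mm plug (136 x 52 mm) sits in the tin with some 4 mm of play. Origin: centre of the plug's underside, 54 mm above the tin's underside at the start. The plate is 4 to 7 mm above the origin; a black bar handle in its middle, 44 mm along x and 18 mm thick along y, spans 7 to 35 mm above the origin. 0.11 kg
- reel: small solder reel with green flanges lying in the tin's flat rear half, axis along the tin's y; 44 mm in diameter, 54 mm long. Origin at its centre; y along its axis. It rolls freely and leaves the tin once that is tipped past about 35 degrees
- tray: grey open tray fixed to the bench, outside 200 x 170 x 35 mm (x, y, z), walls and floor about 4 mm; origin at the centre of its underside
- pad: black rubber pad under the tin, fixed, 200 x 110 x 4 mm; origin at the centre of its underside
- cork: empty cork mat for the lid, fixed, 200 x 110 x 4 mm; origin at the centre of its underside
- big_spool: bystander, leave alone: large green solder spool standing on end, 68 mm across, 65 mm tall; origin at the centre of its underside
- pump: bystander, leave alone: black desoldering pump lying on the bench, about 190 mm long along its x, 26 mm high; origin under its middle
- meter: bystander, leave alone: black hand multimeter lying flat, 150 x 75 x 32 mm (x, y, z); origin at the centre of its underside
- perfboard: bystander, leave alone: brown circuit board lying flat, 110 x 70 x 4 mm; origin at the centre of its underside
- driver: bystander, leave alone: screwdriver lying on the bench along its x
- bottle: bystander, leave alone: white plastic bottle with a black cap, standing, 48 mm across, 110 mm tall; origin at the centre of its underside
Mind the look-alikes: they are no part of the job. What is shaped like the tin but pink is not meant.

How it is judged:
By the outcome, as a careful person would: the job done as asked, in the order asked, and still so for the second after the job is handed in, with the robot touching nothing.
It also fails if it takes over 72 s, if anything falls off the work surface, if the arm or the gripper's body presses on something with over 40 N, if the wrist force passes 120 N, or if a joint passes its speed limit or range.

## Working session

There is one attempt and no reset: what is moved stays moved. The work goes in short steps, Python scripts to look and compute and a tool call to move; the robot and the scene stay as the last step left them, time stands still between calls to the robot, and variables do not carry over. Pictures are saved under pics/ and viewed, at most 10 in all, crops included, and the job is handed in when it is done.

Besides the shell and the picture viewer there is one more tool, called after "Emit:" as name(argument=value, ...), one argument or row to a line, values as JSON. step_arm: Moves the arm, as the interface text tells. Scaled input: -1 to 1 covers 0.1 m each way for a shift and 30 degrees each way for a turn. Its arguments: {"type":"object","properties":{"plan":{"type":"string"},"newtons":{"type":"number"}},"required":["plan"]}

```bash
mkdir -p pics; ls; cat > h.py <<'E'
import numpy as np, cv2, pickle
from rig import observe, snapshot
from scipy.spatial.transform import Rotation as Ro
def take(n):
    s=observe(); d=snapshot(n); d['state']=s
    if 'R' not in d:
        T=np.eye(4); T[:3,:3]=Ro.from_euler('xyz',s['tcp_rot'],degrees=True).as_matrix(); T[:3,3]=s['position']
        C=np.linalg.inv(T@np.array(d['tool_from_camera'])); d['R']=C[:3,:3]; d['t']=C[:3,3]
    d['R']=np.array(d['R']); d['t']=np.array(d['t']); return d
def foc(d): return 240/np.tan(np.radians(d['fovy']/2))
def ray(d,uv,z):
    uv=np.atleast_2d(np.array(uv,float)); f=foc(d)
    r=np.c_[(uv[:,0]-d['cx'])/f,(uv[:,1]-d['cy'])/f,np.ones(len(uv))]@d['R']
    c=-d['R'].T@d['t']; return c+r*((z-c[2])/r[:,2])[:,None]
def cloud(d):
    v,u=np.mgrid[:480,:640]; f=foc(d); z=d['range_z']
    P=np.dstack([(u-d['cx'])/f*z,(v-d['cy'])/f*z,z])-d['t']; P=P@d['R']; P[z==0]=np.nan; return P
def proj(d,X):
    c=np.atleast_2d(X)@d['R'].T+d['t']; return c[:,:2]/c[:,2:]*foc(d)+[d['cx'],d['cy']]
E
python3 - <<'E'
from h import *
for n in ('scene','top'):
    d=take(n); pickle.dump(d,open(n+'.pkl','wb')); cv2.imwrite(f'pics/{n}0.png',d['image'][:,:,::-1])
    print(n,d['fovy'],d['cx'],d['cy'],-d['R'].T@d['t'],(d['range_z']>0).mean())
print(d['state'])
E
```

```text
pics
scene 48.66794369980127 323.8610793788947 244.88826716416074 [ 1.14682116 -0.74705677  1.19932061] 0.9931868489583333
top 45.33410829922482 319.361493614245 240.36782018473534 [0.33304269 0.00769161 1.450448  ] 0.9960188802083333
{'time_s': 0.05, 'joint_pos': array([ 7.22494941e+01,  1.83527081e+01,  8.97061901e+01, -3.96536357e-04,
        7.20441230e+01, -1.14582116e+00]), 'joint_velocities': array([ 0.0838646 , -0.04387557, -0.22323048,  0.04538548,  0.13426896,
       -0.03231884]), 'effort': array([ 1.14096059e-03, -4.16802049e+01, -2.34982932e+01,  1.08021047e-04,
        4.42620280e-03, -4.47509080e-06]), 'position': array([0.16417179, 0.55057071, 0.23047303]), 'tcp_rot': array([-1.79896992e+02, -1.68318835e-03,  1.63395436e+02]), 'ft_force': array([ 0.7306862 , -0.02794231, -0.55499663]), 'wrist_torque': array([-0.00604496, -0.00464631,  0.02265776]), 'gripper_force': 0.0, 'gripper_width': 0.085427221591755}
```

View pics/top0.png

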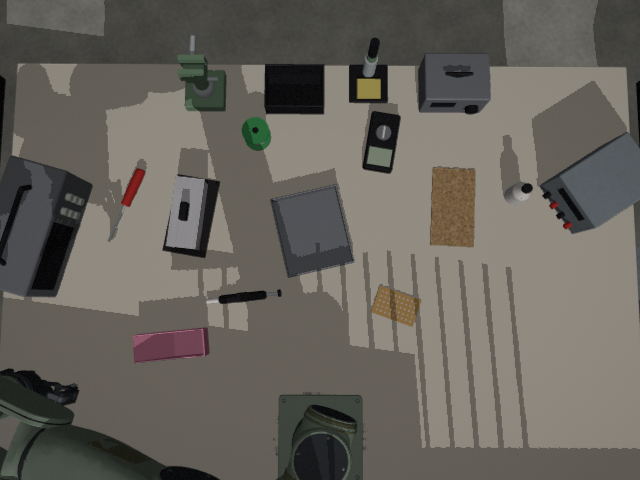

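View pics/scene0.png

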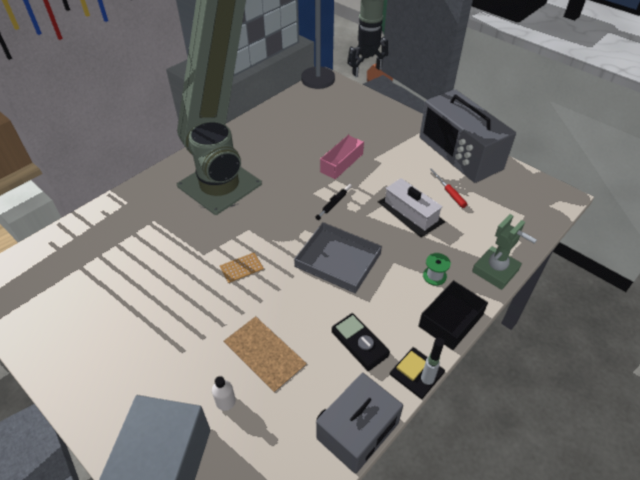

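The top view shows the lidded tin at about (190,213) on its black pad, with the handle at (184,211). The tray is at (312,230), the cork at (453,206) and the pink look-alike at (170,345). The scene view shows the tin at (413,203), tray at (338,257) and cork at (264,352). Next I'll measure these in both views.

```bash
python3 - <<'E'
from h import *
T=pickle.load(open('top.pkl','rb')); S=pickle.load(open('scene.pkl','rb'))
def rect(P,m,name):
    pts=P[m]; pts=pts[~np.isnan(pts[:,0])]
    (c,sz,a)=cv2.minAreaRect((pts[:,:2]*1000).astype(np.float32)); print(name,'n',len(pts),'c',np.round(c,1),'sz',np.round(sz,1),'ang',round(a,1),'z med',np.round(np.median(pts[:,2])*1000,1)); 
def big(m,k=3):
    m=cv2.morphologyEx(m.astype(np.uint8),cv2.MORPH_OPEN,np.ones((k,k)))
    n,l,s,_=cv2.connectedComponentsWithStats(m); return l==1+np.argmax(s[1:,4])
for n,d in (('top',T),('scene',S)):
    P=cloud(d); hsv=cv2.cvtColor(d['image'],cv2.COLOR_RGB2HSV); H,Sa,V=[hsv[...,i].astype(int) for i in range(3)]
    x,y,z=P[...,0],P[...,1],P[...,2]
    # rough region of tin: from top pixel
    c=ray(T,[[190,213]],.06)[0]; k=ray(T,[[453,206]],.004)[0]; t=ray(T,[[312,230]],.03)[0]
    near=lambda c,r:(np.hypot(x-c[0],y-c[1])<r)
    if n=='top': print(c,k,t)
    rect(P,big(near(c,.14)&(z>.052)&(z<.075)),n+' lid')
    hm=near(c,.14)&(z>.08); rect(P,big(hm,1),n+' handle')
    rect(P,big(near(c,.15)&(V<70)&(z<.015)),n+' pad')
    rect(P,big(near(k,.16)&(H>5)&(H<22)&(Sa>80)),n+' cork')
    rect(P,big(near(t,.17)&(z>.028)&(z<.04),1),n+' trayrim')
    rect(P,big(near(t,.12)&(z>-.01)&(z<.012)&(V<110)),n+' trayfloor')
E
```

```text
[0.54387367 0.31961692 0.06      ] [ 0.57454003 -0.3370959   0.004     ] [0.50753695 0.02160774 0.03      ]
top lid n 1915 c [546.1 331. ] sz [ 73.7 174.5] ang 84.0 z med 64.7
top handle n 157 c [545.1 330. ] sz [19.8 43.3] ang 85.3 z med 91.7
top pad n 991 c [546.4 328.3] sz [108.6 200.8] ang 80.2 z med 3.7
top cork n 3268 c [ 573.  -336.5] sz [110.8 200.5] ang 87.5 z med 4.0
top trayrim n 206 c [563.7  35.6] sz [ 86. 170.] ang 12.7 z med 34.3
top trayfloor n 4765 c [508.6  22.4] sz [191.4 162.5] ang 13.3 z med 4.0
scene lid n 874 c [542.6 331.4] sz [ 79.3 177.9] ang 83.7 z med 65.6
scene handle n 93 c [544.9 332.6] sz [25.2 46. ] ang 81.0 z med 90.8
scene pad n 412 c [555.6 293.4] sz [212.   99.2] ang 14.5 z med 4.7
scene cork n 2876 c [ 571.5 -335.4] sz [109.7 201. ] ang 87.4 z med 4.7
scene trayrim n 503 c [505.7  22.7] sz [203.3 177.1] ang 14.1 z med 34.1
scene trayfloor n 909 c [462.3  57.8] sz [225.5 123.6] ang 55.7 z med 5.2
```

```bash
python3 - <<'E'
from h import *
T=pickle.load(open('top.pkl','rb')); S=pickle.load(open('scene.pkl','rb'))
a=cv2.resize(S['image'][165:245,360:460],(800,600),interpolation=cv2.INTER_CUBIC)[:,:,::-1]
b=cv2.resize(T['image'][160:270,150:230],None,fx=5,fy=5,interpolation=cv2.INTER_CUBIC)[:,:,::-1]
a=cv2.resize(S['image'][165:245,370:450],(400,400),interpolation=cv2.INTER_CUBIC)[:,:,::-1]
o=np.zeros((550,800,3),np.uint8); o[:400,:400]=a; o[:,400:]=b; cv2.imwrite('pics/crop1.png',o)
E
```

```text
(no output)
```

View pics/crop1.png

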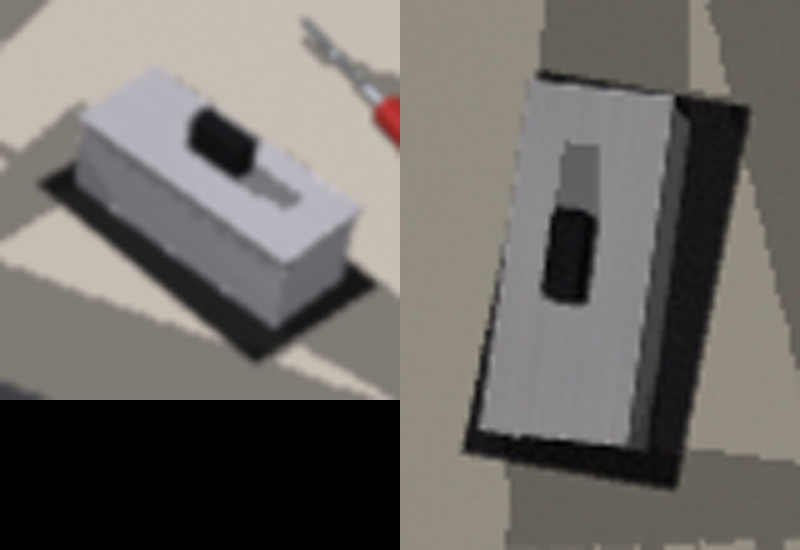

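The tin's +x-world end wall is visible at crop pixel (313,295). I can't see the spout end until the lid is off. The measured heights match the given sizes: plate 64.7 mm, handle top about 92 mm, cork and pad 4 mm, tray rim 34 mm. The lid centre is (546,331) at yaw about -6°. I'm moving to above the handle.

Emit:
step_arm(
  plan="-0.1 -0.025 0 0 0 -0.036 1;-0.2 -0.05 0 0 0 -0.072 1;-0.3 -0.075 0 0 0 -0.108 1;-0.4 -0.1 0 0 0 -0.144 1;-0.5 -0.125 0 0 0 -0.18 1;-0.6 -0.15 0 0 0 -0.216 1;-0.7 -0.175 0 0 0 -0.252 1;-0.8 -0.2 0 0 0 -0.288 1;-0.9 -0.225 0 0 0 -0.324 1;-1 -0.25 0 0 0 -0.36 1",
)

```text
time_s: 0.93
position: [0.2533, 0.498, 0.2309]
tcp_rot: [-179.9, -0.0, 174.2]
ft_force: [-0.2, 0.3, -0.2]
gripper_width: 0.0857
gripper_force: 0.0
```

Emit:
step_arm(
  plan="-0.1 -0.045 0.02 0 0 0 1;-0.2 -0.09 0.04 0 0 0 1;-0.3 -0.135 0.06 0 0 0 1;-0.4 -0.18 0.08 0 0 0 1;-0.5 -0.225 0.1 0 0 0 1;-0.6 -0.27 0.12 0 0 0 1;-0.7 -0.315 0.14 0 0 0 1;-0.8 -0.36 0.16 0 0 0 1;-0.9 -0.405 0.18 0 0 0 1;-1 -0.45 0.2 0 0 0 1",
)

```text
time_s: 1.77
position: [0.3489, 0.443, 0.2111]
tcp_rot: [180.0, 0.0, 174.2]
ft_force: [0.4, -0.3, 0.8]
gripper_width: 0.0853
gripper_force: 0.0
```

Emit:
step_arm(
  plan="-0.1 -0.045 0.02 0 0 0 1;-0.2 -0.09 0.04 0 0 0 1;-0.3 -0.135 0.06 0 0 0 1;-0.4 -0.18 0.08 0 0 0 1;-0.5 -0.225 0.1 0 0 0 1;-0.6 -0.27 0.12 0 0 0 1;-0.7 -0.315 0.14 0 0 0 1;-0.8 -0.36 0.16 0 0 0 1;-0.9 -0.405 0.18 0 0 0 1;-1 -0.45 0.2 0 0 0 1",
)

```text
time_s: 2.6
position: [0.4438, 0.3882, 0.1911]
tcp_rot: [180.0, -0.0, 174.2]
ft_force: [-0.1, 0.3, -0.0]
gripper_width: 0.0855
gripper_force: 0.0
```

Emit:
step_arm(
  plan="-0.1 -0.045 0.02 0 0 0 1;-0.2 -0.09 0.04 0 0 0 1;-0.3 -0.135 0.06 0 0 0 1;-0.4 -0.18 0.08 0 0 0 1;-0.5 -0.225 0.1 0 0 0 1;-0.6 -0.27 0.12 0 0 0 1;-0.7 -0.315 0.14 0 0 0 1;-0.8 -0.36 0.16 0 0 0 1;-0.9 -0.405 0.18 0 0 0 1;-1 -0.45 0.2 0 0 0 1",
)

```text
time_s: 3.43
position: [0.5388, 0.3333, 0.1711]
tcp_rot: [180.0, 0.0, 174.2]
ft_force: [0.7, 0.2, 0.6]
gripper_width: 0.0859
gripper_force: 0.0
```

```bash
python3 - <<'E'
from h import *
d=take('wrist'); cv2.imwrite('pics/w1.png',d['image'][:,:,::-1]); P=cloud(d); x,y,z=[P[...,i] for i in range(3)]
near=np.hypot(x-.545,y-.331)<.13
def rect(m,n):
    m=cv2.morphologyEx(m.astype(np.uint8),cv2.MORPH_OPEN,np.ones((5,5))); k,l,s,_=cv2.connectedComponentsWithStats(m); m=l==1+np.argmax(s[1:,4])
    p=P[m]; c,sz,a=cv2.minAreaRect((p[:,:2]*1000).astype(np.float32)); print(n,len(p),np.round(c,1),np.round(sz,1),round(a,1),'z',np.round(np.percentile(p[:,2],[5,50,95])*1000,1),'px',np.argwhere(m).min(0),np.argwhere(m).max(0))
rect(near&(z>.083)&(z<.11),'handle'); rect(near&(z>.055)&(z<.075),'plate')
print(d['state']['position'])
E
```

```text
handle 2211 [546.7 332.5] [17.9 44.2] 83.8 z [89.6 92.6 93.7] px [221 305] [294 335]
plate 26334 [547.2 332.5] [ 72.3 174.4] 83.9 z [63.7 64.8 65.9] px [104 260] [361 382]
[0.53878232 0.33327999 0.17111789]
```

View pics/w1.png

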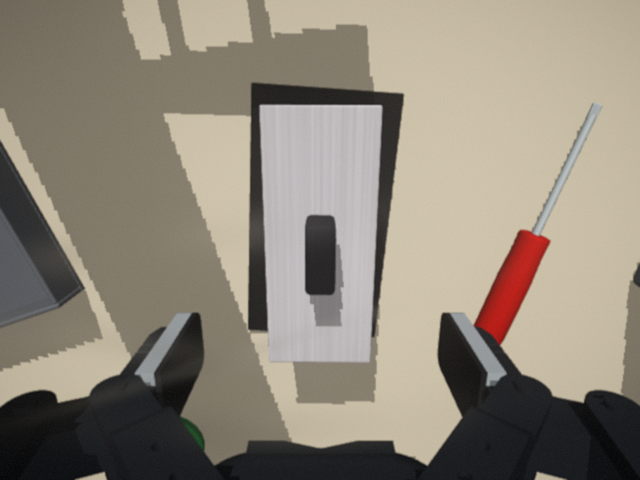

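The wrist view confirms the handle at pixel (320,255), world (546.6,332.4), with its top at 93 mm. Descend and grip.

Emit:
step_arm(
  plan="-0.08 0 0.12 0 0 0.01 1;-0.08 0 0.25 0 0 0.01 1;-0.08 0 0.4 0 0 0.01 1;-0.08 0 0.55 0 0 0.01 1;-0.08 0 0.7 0 0 0.01 1;-0.08 0 0.8 0 0 0.01 1;-0.08 0 0.9 0 0 0.01 1;-0.08 0 0.95 0 0 0.01 0.7;-0.08 0 1 0 0 0.01 0.4;-0.08 0 1 0 0 0.01 0.3",
  newtons=40,
)

```text
time_s: 4.32
position: [0.5455, 0.333, 0.0705]
tcp_rot: [-180.0, -0.1, 173.9]
ft_force: [-0.2, 0.5, -0.7]
gripper_width: 0.0519
gripper_force: 0.0
```

Emit:
step_arm(
  plan="0 0 0 0 0 0 0.1;0 0 0 0 0 0 0;0 0 0 0 0 0 0;0 0 0 0 0 0 0;0 0 0 0 0 0 0;0 0 0 0 0 0 0;0 0 0 0 0 0 0;0 0 0 0 0 0 0;0 0 0 0 0 0 0;0 0 0 0 0 0 0",
  newtons=40,
)

```text
time_s: 5.15
position: [0.5463, 0.3334, 0.0723]
tcp_rot: [179.9, 0.1, 173.9]
ft_force: [0.2, 0.2, 5.6]
gripper_width: 0.017
gripper_force: 41.0
```

Emit:
step_arm(
  plan="0 0 -0.05 0 0 0 0;0 0 -0.12 0 0 0 0;0 0 -0.22 0 0 0 0;0 0 -0.33 0 0 0 0;0 0 -0.45 0 0 -0.02 0;0 0 -0.57 0 0 -0.04 0;0 0 -0.69 0 0 -0.06 0;0 0 -0.8 0 0 -0.08 0;0 0 -0.9 0 0 -0.1 0;0 0 -1 0 0 -0.12 0",
)

```text
time_s: 5.98
position: [0.5458, 0.3331, 0.1726]
tcp_rot: [180.0, 0.0, 177.5]
ft_force: [-0.2, 0.0, -1.1]
gripper_width: 0.0175
gripper_force: 40.1
```

Emit:
step_arm(
  plan="-0.01 -0.06 0 0 0 0 0;-0.02 -0.15 0 0 0 0 0;-0.02 -0.25 0 0 0 0 0;-0.03 -0.35 0 0 0 0 0;-0.04 -0.45 0 0 0 0 0;-0.05 -0.55 0 0 0 0 0;-0.06 -0.65 0 0 0 0 0;-0.06 -0.75 0 0 0 0 0;-0.07 -0.85 0 0 0 0 0;-0.08 -0.95 0 0 0 0 0",
)

```text
time_s: 6.82
position: [0.5496, 0.2367, 0.1714]
tcp_rot: [180.0, 0.0, 177.5]
ft_force: [0.4, 1.0, -1.9]
gripper_width: 0.0173
gripper_force: 40.1
```

Emit:
step_arm(
  plan="-0.01 -0.095 0 0 0 0 0;-0.02 -0.19 0 0 0 0 0;-0.02 -0.285 0 0 0 0 0;-0.03 -0.38 0 0 0 0 0;-0.04 -0.475 0 0 0 0 0;-0.05 -0.57 0 0 0 0 0;-0.06 -0.665 0 0 0 0 0;-0.06 -0.76 0 0 0 0 0;-0.07 -0.855 0 0 0 0 0;-0.08 -0.95 0 0 0 0 0",
)

```text
time_s: 7.65
position: [0.5534, 0.1416, 0.1713]
tcp_rot: [180.0, -0.0, 177.5]
ft_force: [0.0, 0.3, -0.4]
gripper_width: 0.0174
gripper_force: 40.1
```

Emit:
step_arm(
  plan="-0.01 -0.095 0 0 0 0 0;-0.02 -0.19 0 0 0 0 0;-0.02 -0.285 0 0 0 0 0;-0.03 -0.38 0 0 0 0 0;-0.04 -0.475 0 0 0 0 0;-0.05 -0.57 0 0 0 0 0;-0.06 -0.665 0 0 0 0 0;-0.06 -0.76 0 0 0 0 0;-0.07 -0.855 0 0 0 0 0;-0.08 -0.95 0 0 0 0 0",
)

```text
time_s: 8.48
position: [0.5573, 0.0463, 0.1713]
tcp_rot: [180.0, -0.0, 177.5]
ft_force: [-0.2, -0.0, -1.0]
gripper_width: 0.0173
gripper_force: 40.1
```

Emit:
step_arm(
  plan="-0.01 -0.095 0 0 0 0 0;-0.02 -0.19 0 0 0 0 0;-0.02 -0.285 0 0 0 0 0;-0.03 -0.38 0 0 0 0 0;-0.04 -0.475 0 0 0 0 0;-0.05 -0.57 0 0 0 0 0;-0.06 -0.665 0 0 0 0 0;-0.06 -0.76 0 0 0 0 0;-0.07 -0.855 0 0 0 0 0;-0.08 -0.95 0 0 0 0 0",
)

```text
time_s: 9.32
position: [0.5611, -0.0489, 0.1713]
tcp_rot: [180.0, -0.0, 177.5]
ft_force: [0.7, -0.3, -1.5]
gripper_width: 0.0171
gripper_force: 40.1
```

Emit:
step_arm(
  plan="-0.01 -0.095 0 0 0 0 0;-0.02 -0.19 0 0 0 0 0;-0.02 -0.285 0 0 0 0 0;-0.03 -0.38 0 0 0 0 0;-0.04 -0.475 0 0 0 0 0;-0.05 -0.57 0 0 0 0 0;-0.06 -0.665 0 0 0 0 0;-0.06 -0.76 0 0 0 0 0;-0.07 -0.855 0 0 0 0 0;-0.08 -0.95 0 0 0 0 0",
)

```text
time_s: 10.15
position: [0.5649, -0.1442, 0.1713]
tcp_rot: [180.0, -0.0, 177.5]
ft_force: [0.2, 0.2, -0.6]
gripper_width: 0.0174
gripper_force: 40.1
```

Emit:
step_arm(
  plan="-0.01 -0.095 0 0 0 0 0;-0.02 -0.19 0 0 0 0 0;-0.02 -0.285 0 0 0 0 0;-0.03 -0.38 0 0 0 0 0;-0.04 -0.475 0 0 0 0 0;-0.05 -0.57 0 0 0 0 0;-0.06 -0.665 0 0 0 0 0;-0.06 -0.76 0 0 0 0 0;-0.07 -0.855 0 0 0 0 0;-0.08 -0.95 0 0 0 0 0",
)

```text
time_s: 10.98
position: [0.5688, -0.2395, 0.1713]
tcp_rot: [180.0, -0.0, 177.5]
ft_force: [0.8, -0.4, -0.5]
gripper_width: 0.0175
gripper_force: 40.1
```

Emit:
step_arm(
  plan="-0.01 -0.095 0 0 0 0 0;-0.02 -0.19 0 0 0 0 0;-0.02 -0.285 0 0 0 0 0;-0.03 -0.38 0 0 0 0 0;-0.04 -0.475 0 0 0 0 0;-0.05 -0.57 0 0 0 0 0;-0.06 -0.665 0 0 0 0 0;-0.06 -0.76 0 0 0 0 0;-0.07 -0.86 0 0 0 0 0;-0.07 -0.95 0 0 0 0 0",
)

```text
time_s: 11.82
position: [0.5717, -0.3348, 0.1712]
tcp_rot: [-180.0, 0.0, 177.5]
ft_force: [0.7, -0.3, -1.2]
gripper_width: 0.0169
gripper_force: 40.1
```

```bash
python3 - <<'E'
from h import *
w=take('wrist'); T=take('top'); S=take('scene')
for n,d in (('wrist2',w),('top2',T),('scene2',S)): pickle.dump(d,open(n+'.pkl','wb'))
for n,d in (('w',w),('T',T),('S',S)):
    P=cloud(d); hsv=cv2.cvtColor(d['image'],cv2.COLOR_RGB2HSV); H,Sa=hsv[...,0],hsv[...,1]
    m=(H>5)&(H<22)&(Sa>80)&(np.hypot(P[...,0]-.573,P[...,1]+.336)<.14)&(abs(P[...,2]-.004)<.008)
    m=cv2.morphologyEx(m.astype(np.uint8),cv2.MORPH_OPEN,np.ones((3,3)))>0
    p=P[m]; print(n,len(p),cv2.minAreaRect((p[:,:2]*1000).astype(np.float32)))
    q=P[(np.hypot(P[...,0]-.573,P[...,1]+.336)<.13)&(P[...,2]>.158)&(P[...,2]<.175)&(Sa<60)]
    if n!='w' or 1:
        A=np.c_[q,np.ones(len(q))]; 
        if len(q)>50: co=np.linalg.lstsq(np.c_[q[:,:2],np.ones(len(q))],q[:,2],rcond=None)[0]; print('lid',len(q),cv2.minAreaRect((q[:,:2]*1000).astype(np.float32)),'slope',co[:2], np.median(q[:,2]))
o=np.zeros((600,800,3),np.uint8)
o[:360,:270]=cv2.resize(T['image'][165:261,156:228],(270,360),interpolation=cv2.INTER_CUBIC)
o[:360,280:640]=cv2.resize(S['image'][165:245,370:450],(360,360),interpolation=cv2.INTER_CUBIC)
o[360:600,:320]=cv2.resize(w['image'],(320,240)); o[360:600,330:650]=cv2.resize(S['image'][260:420,170:383],(320,240))
cv2.imwrite('pics/c2.png',o[:,:,::-1])
E
```

```text
w 432 ((474.8320007324219, -331.09002685546875), (107.17213439941406, 1.5797628164291382), 87.54423522949219)
lid 46232 ((565.1551513671875, -334.508056640625), (72.46466827392578, 158.75802612304688), 87.49864196777344) slope [-0.00071462  0.00053192] 0.16383454124292515
T 1430 ((574.33740234375, -309.3305358886719), (56.160255432128906, 198.5485382080078), 86.839599609375)
lid 482 ((605.4112548828125, -329.8492431640625), (112.93132019042969, 71.20721435546875), 6.458255290985107) slope [ 0.00133347 -0.0111587 ] 0.16422250575482533
S 2366 ((572.5662841796875, -335.5394287109375), (108.90718841552734, 199.11985778808594), 87.44139862060547)
lid 1191 ((569.2560424804688, -334.8455810546875), (74.26567077636719, 175.39573669433594), 87.22169494628906) slope [-0.00285021  0.00031928] 0.16451412998138906
```

View pics/c2.png

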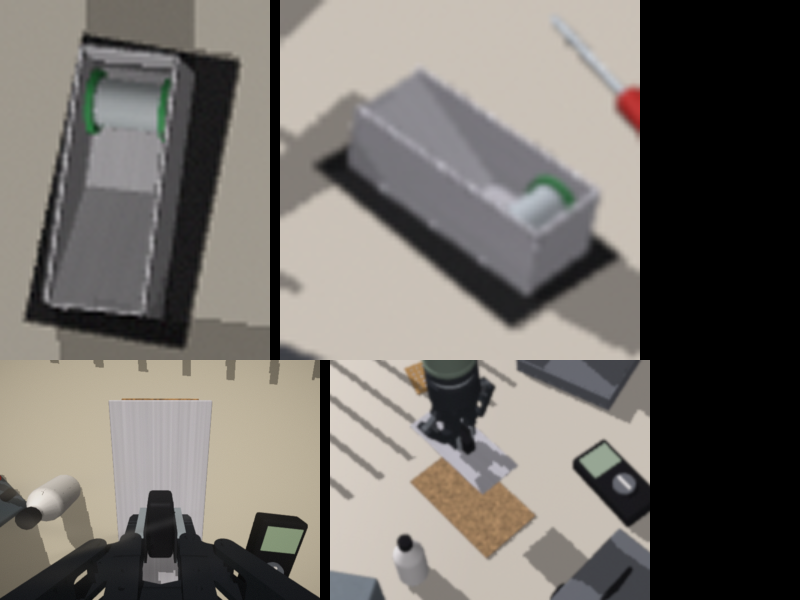

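The tin is open and upright. The reel is at its far (+x world) end, at crop (130,105), and the ramp and spout are at the near (-x) end. The lid hangs level over the cork, so I'm lowering it.

Emit:
step_arm(
  plan="0 -0.01 0.06 0 0 0 0;0 -0.01 0.16 0 0 0 0;0 -0.01 0.27 0 0 0 0;0 -0.01 0.38 0 0 0 0;0 -0.01 0.49 0 0 0 0;0 -0.01 0.6 0 0 0 0;0 -0.01 0.7 0 0 0 0;0 -0.01 0.8 0 0 0 0;0 -0.01 0.9 0 0 0 0;0 -0.01 1 0 0 0 0",
)

```text
time_s: 12.8
position: [0.5717, -0.3348, 0.0703]
tcp_rot: [180.0, 0.0, 177.5]
ft_force: [-0.5, -0.2, -0.6]
gripper_width: 0.017
gripper_force: 40.1
```

Emit:
step_arm(
  plan="0 0 0.09 0 0 0 0;0 0 0.17 0 0 0 0;0 0 0.24 0 0 0 0;0 0 0.31 0 0 0 0;0 0 0.37 0 0 0 0;0 0 0.42 0 0 0 0;0 0 0.46 0 0 0 0;0 0 0.49 0 0 0 0;0 0 0.51 0 0 0 0;0 0 0.52 0 0 0 0",
)

```text
time_s: 13.63
position: [0.5717, -0.3347, 0.0191]
tcp_rot: [180.0, 0.0, 177.5]
ft_force: [0.4, 0.5, -1.2]
gripper_width: 0.0173
gripper_force: 40.1
```

Emit:
step_arm(
  plan="0 -0.01 0.003 0 0 0 0;0 -0.01 0.006 0 0 0 0;0 -0.01 0.009 0 0 0 0;0 -0.01 0.012 0 0 0 0;0 -0.01 0.015 0 0 0 0;0 -0.01 0.018 0 0 0 0;0 -0.01 0.02 0 0 0 0;0 -0.01 0.02 0 0 0 0;0 -0.01 0.02 0 0 0 0;0 -0.01 0.02 0 0 0 0",
)

```text
time_s: 14.47
position: [0.5717, -0.3358, 0.0183]
tcp_rot: [-180.0, 0.0, 177.5]
ft_force: [-2.0, 0.8, 4.9]
gripper_width: 0.017
gripper_force: 41.0
```

Contact at about 5 N. Release and rise.

Emit:
step_arm(
  plan="0 0 0 0 0 0 0.5;0 0 0 0 0 0 0.7;0 0 0 0 0 0 0.7;0 0 0 0 0 0 0.7;0 0 0 0 0 0 0.7;0 0 -0.1 0 0 0 0.8;0 0 -0.3 0 0 0 1;0 0 -0.55 0 0 0 1;0 0 -0.8 0 0 0 1;0 0 -1 0 0 0 1",
  newtons=80,
)

```text
time_s: 15.3
position: [0.5721, -0.336, 0.12]
tcp_rot: [-179.9, 0.1, 177.5]
ft_force: [0.4, 0.2, 0.7]
gripper_width: 0.0853
gripper_force: 0.0
```

```bash
python3 - <<'E'
from h import *
s=observe(); print(s['joint_pos'],s['position'])
d=take('top'); P=cloud(d); pickle.dump(d,open('top3.pkl','wb'))
def rect(m,n):
    p=P[m]; c,sz,a=cv2.minAreaRect((p[:,:2]*1000).astype(np.float32)); print(n,len(p),np.round(c,1),np.round(sz,1),round(a,1),np.round(np.median(p[:,2])*1000,1))
x,y,z=[P[...,i] for i in range(3)]
nr=(np.hypot(x-.546,y-.33)<.12)
m=cv2.morphologyEx((nr&(z>.02)&(z<.075)).astype(np.uint8),cv2.MORPH_OPEN,np.ones((2,2)))>0
rect(m,'tin all'); rect(nr&(z>.056)&(z<.07),'rim')
w=take('wrist'); P=cloud(w); x,y,z=[P[...,i] for i in range(3)]; pickle.dump(w,open('wrist3.pkl','wb'))
m=cv2.morphologyEx(((np.hypot(x-.573,y+.336)<.12)&(z>.005)&(z<.025)&(w['image'].min(2)>90)).astype(np.uint8),cv2.MORPH_OPEN,np.ones((3,3)))>0
rect(m,'lid')
H=cv2.cvtColor(w['image'],cv2.COLOR_RGB2HSV); 
m=cv2.morphologyEx(((H[...,0]>5)&(H[...,0]<22)&(H[...,1]>80)&(np.hypot(x-.573,y+.336)<.14)&(z<.012)).astype(np.uint8),cv2.MORPH_OPEN,np.ones((3,3)))>0
rect(m,'cork')
E
```

```text
[-3.14225740e+01  3.06883534e+01  8.61787343e+01  5.86859758e-03
  6.29965130e+01 -1.18923775e+02] [ 0.57211406 -0.33601897  0.11999142]
tin all 1553 [545.1 333.8] [ 72.4 171.8] 82.6 nan
rim 295 [545.1 330.8] [ 68.6 171.4] 84.1 60.3
lid 25912 [ 572.7 -336. ] [ 72.7 174.2] 87.4 10.8
cork 18920 [ 575.3 -335.7] [111.1 203.4] 87.4 3.8
```

The lid lies centred on the cork: (572.7,-336.0) against (573,-336). Going back to the tin.

Emit:
step_arm(
  plan="0 0.095 0 0 0 0 1;0.01 0.19 0 0 0 0 1;0.02 0.285 0 0 0 0 1;0.03 0.38 0 0 0 0 1;0.03 0.475 0 0 0 0 1;0.04 0.57 0 0 0 0 1;0.05 0.665 0 0 0 0 1;0.05 0.76 0 0 0 0 1;0.06 0.855 0 0 0 0 1;0.07 0.95 0 0 0 0 1",
)

```text
time_s: 16.23
position: [0.5687, -0.2395, 0.1173]
tcp_rot: [180.0, 0.0, 177.5]
ft_force: [-0.3, 1.0, 0.2]
gripper_width: 0.0853
gripper_force: 0.0
```

Emit:
step_arm(
  plan="0 0.095 0 0 0 0 1;0.01 0.19 0 0 0 0 1;0.02 0.285 0 0 0 0 1;0.03 0.38 0 0 0 0 1;0.03 0.475 0 0 0 0 1;0.04 0.57 0 0 0 0 1;0.05 0.665 0 0 0 0 1;0.05 0.76 0 0 0 0 1;0.06 0.855 0 0 0 0 1;0.07 0.95 0 0 0 0 1",
)

```text
time_s: 17.07
position: [0.5659, -0.1443, 0.1173]
tcp_rot: [180.0, 0.0, 177.5]
ft_force: [0.1, -0.5, -0.6]
gripper_width: 0.0853
gripper_force: 0.0
```

Emit:
step_arm(
  plan="0 0.095 0 0 0 0 1;0.01 0.19 0 0 0 0 1;0.02 0.285 0 0 0 0 1;0.03 0.38 0 0 0 0 1;0.03 0.475 0 0 0 0 1;0.04 0.57 0 0 0 0 1;0.05 0.665 0 0 0 0 1;0.05 0.76 0 0 0 0 1;0.06 0.855 0 0 0 0 1;0.07 0.95 0 0 0 0 1",
)

```text
time_s: 17.9
position: [0.5631, -0.0491, 0.1173]
tcp_rot: [180.0, 0.0, 177.5]
ft_force: [0.6, -0.5, 0.4]
gripper_width: 0.0854
gripper_force: 0.0
```

Emit:
step_arm(
  plan="0 0.095 0 0 0 0 1;0.01 0.19 0 0 0 0 1;0.02 0.285 0 0 0 0 1;0.03 0.38 0 0 0 0 1;0.03 0.475 0 0 0 0 1;0.04 0.57 0 0 0 0 1;0.05 0.665 0 0 0 0 1;0.05 0.76 0 0 0 0 1;0.06 0.855 0 0 0 0 1;0.07 0.95 0 0 0 0 1",
)

```text
time_s: 18.73
position: [0.5602, 0.0461, 0.1173]
tcp_rot: [180.0, 0.0, 177.5]
ft_force: [0.0, -0.2, 0.0]
gripper_width: 0.0854
gripper_force: 0.0
```

Emit:
step_arm(
  plan="0 0.095 0 0 0 0 1;0.01 0.19 0 0 0 0 1;0.02 0.285 0 0 0 0 1;0.03 0.38 0 0 0 0 1;0.03 0.475 0 0 0 0 1;0.04 0.57 0 0 0 0 1;0.05 0.665 0 0 0 0 1;0.05 0.76 0 0 0 0 1;0.06 0.855 0 0 0 0 1;0.07 0.95 0 0 0 0 1",
)

```text
time_s: 19.57
position: [0.5573, 0.1413, 0.1173]
tcp_rot: [180.0, -0.0, 177.5]
ft_force: [0.2, 0.4, 0.8]
gripper_width: 0.0853
gripper_force: 0.0
```

Emit:
step_arm(
  plan="0 0.095 0 0 0 0 1;0.01 0.19 0 0 0 0 1;0.02 0.285 0 0 0 0 1;0.03 0.38 0 0 0 0 1;0.03 0.475 0 0 0 0 1;0.04 0.57 0 0 0 0 1;0.05 0.665 0 0 0 0 1;0.05 0.76 0 0 0 0 1;0.06 0.855 0 0 0 0 1;0.07 0.95 0 0 0 0 1",
)

```text
time_s: 20.4
position: [0.5545, 0.2366, 0.1173]
tcp_rot: [180.0, 0.0, 177.5]
ft_force: [-0.7, 0.2, 0.1]
gripper_width: 0.0853
gripper_force: 0.0
```

Emit:
step_arm(
  plan="0 0.095 0 0 0 0.01 1;0.01 0.19 0 0 0 0.03 1;0.02 0.285 0 0 0 0.04 1;0.02 0.38 0 0 0 0.05 1;0.02 0.475 0 0 0 0.06 1;0.03 0.57 0 0 0 0.08 1;0.03 0.665 0 0 0 0.09 1;0.03 0.76 0 0 0 0.11 1;0.04 0.855 0 0 0 0.12 1;0.04 0.95 0 0 0 0.12 1",
)

```text
time_s: 21.23
position: [0.5545, 0.3316, 0.1173]
tcp_rot: [-180.0, -0.0, 173.9]
ft_force: [0.8, 0.4, 0.4]
gripper_width: 0.0855
gripper_force: 0.0
```

```bash
python3 - <<'E'
from h import *
w=take('wrist'); P=cloud(w); x,y,z=[P[...,i] for i in range(3)]; pickle.dump(w,open('wrist4.pkl','wb'))
print(w['state']['position'],w['state']['tcp_rot'],w['state']['joint_pos'])
def rect(m,n):
    p=P[m]; c,sz,a=cv2.minAreaRect((p[:,:2]*1000).astype(np.float32)); print(n,len(p),np.round(c,1),np.round(sz,1),round(a,1),np.round(np.median(p[:,2])*1000,1),'px',np.argwhere(m).min(0),np.argwhere(m).max(0))
nr=(np.hypot(x-.546,y-.331)<.12)
m=cv2.morphologyEx((nr&(z>.057)&(z<.068)).astype(np.uint8),cv2.MORPH_OPEN,np.ones((2,2)))>0
rect(m,'rim')
V=w['image'].max(2)
m=cv2.morphologyEx((nr&(z<.012)&(V<60)).astype(np.uint8),cv2.MORPH_OPEN,np.ones((3,3)))>0
rect(m,'pad')
cv2.imwrite('pics/w4.png',w['image'][:,:,::-1])
E
```

```text
[0.55454902 0.33158009 0.11728876] [-1.79998612e+02 -1.00681715e-02  1.73878345e+02] [ 2.98541646e+01  2.94488415e+01  8.88777649e+01  5.44215144e-03
  6.16823572e+01 -5.40267623e+01]
rim 5311 [570.3 330.6] [ 79.6 224.5] 82.6 nan px [ 73 249] [388 393]
pad 11164 [547.  331.2] [108.7 198. ] 80.3 3.8 px [ 49 235] [355 420]
```

View pics/w4.png

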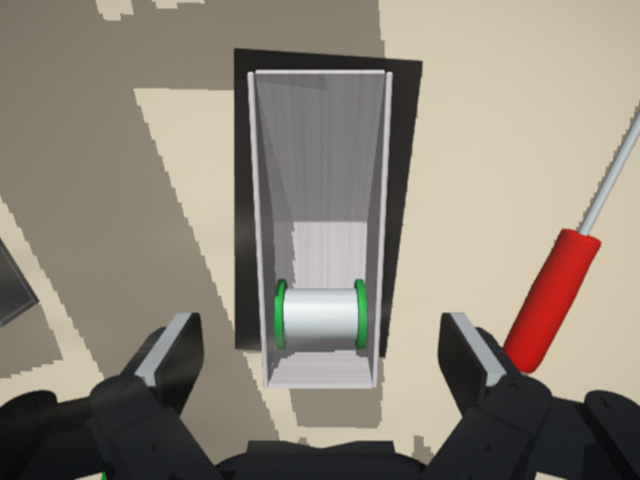

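```bash
python3 - <<'E'
from h import *
w=pickle.load(open('wrist4.pkl','rb'))
q=ray(w,[[249,71],[392,71],[380,388],[263,388]],.062); print(np.round(q*1000,1)); print('centre',q.mean(0), 'yaw',np.degrees(np.arctan2(*((q[2]+q[3]-q[0]-q[1])[1::-1]))))
print('driver edge',np.round(ray(w,[[503,345],[515,368],[525,373]],.012)*1000))
print('pad corners',np.round(ray(w,[[235,49],[422,62],[383,357],[235,349]],.004)*1000,1))
h=cv2.cvtColor(w['image'],cv2.COLOR_RGB2HSV); P=cloud(w)
m=(h[...,1]>150)&((h[...,0]<8)|(h[...,0]>172)); print('driver min y', np.nanmin(P[m][:,1]), P[m][np.nanargmin(P[m][:,1])])
E
```

```text
[[459.1 309.5  62. ]
 [465.9 373.7  62. ]
 [635.3 357.8  62. ]
 [628.1 290.6  62. ]]
centre [0.54711838 0.33290687 0.062     ] yaw -5.870128999730402
driver edge [[648. 450.  12.]
 [668. 459.  12.]
 [673. 466.  12.]]
pad corners [[441.  294.6   4. ]
 [459.3 401.2   4. ]
 [654.8 367.    4. ]
 [636.7 261.1   4. ]]
driver min y 0.3876353634964406 [0.55410241 0.38763536 0.15627032]
```

The tin centre is (547,333) at yaw -5.9°. The pad centre is (547.5,331) at yaw -9.8°. The driver is clear of the fingers. Descend and grip the walls.

Emit:
step_arm(
  plan="-0.03 0.01 0.1 0 0 0 1;-0.03 0.01 0.22 0 0 0 1;-0.03 0.01 0.36 0 0 0 1;-0.03 0.01 0.5 0 0 0 1;-0.03 0.01 0.62 0 0 0 1;-0.03 0.01 0.73 0 0 0 1;-0.03 0.01 0.82 0 0 0 1;-0.03 0.01 0.89 0 0 0 1;-0.03 0.01 0.93 0 0 0 1;-0.03 0.01 0.95 0 0 0 1",
  newtons=80,
)

```text
time_s: 22.12
position: [0.5577, 0.3312, 0.0217]
tcp_rot: [-180.0, -0.0, 173.9]
ft_force: [0.5, 0.0, -0.3]
gripper_width: 0.0855
gripper_force: 0.0
```

Emit:
step_arm(
  plan="0 0 0 0 0 0 0.9;0 0 0 0 0 0 0.8;0 0 0 0 0 0 0.7;0 0 0 0 0 0 0.6;0 0 0 0 0 0 0.5;0 0 0 0 0 0 0.4;0 0 0 0 0 0 0.4;0 0 0 0 0 0 0.4;0 0 0 0 0 0 0.4;0 0 0 0 0 0 0.4",
)

```text
time_s: 22.95
position: [0.5582, 0.3316, 0.0233]
tcp_rot: [180.0, 0.1, 173.9]
ft_force: [-0.4, -1.1, 5.4]
gripper_width: 0.0651
gripper_force: 91.6
```

```bash
cat > plan.py <<'E'
from h import *
def pose(p,yaw,tilt): # tool down at yaw, then turned about tool y
    return np.array(p),Ro.from_euler('xyz',[180,0,yaw],degrees=True)*Ro.from_rotvec([0,np.radians(tilt),0])
def rel(A,B):
    return np.r_[A[1].inv().apply(B[0]-A[0])/.1,(A[1].inv()*B[1]).as_rotvec(degrees=True)/30]
def show(ws):
    for a,b in zip(ws,ws[1:]): print(np.round(rel(a,b),3), '->',np.round(b[0],4))
E
python3 - <<'E'
from plan import *
s=observe(); print(s['joint_pos']); print(np.round(snapshot('wrist')['tool_from_camera'],3))
s_=np.array([np.cos(np.radians(13.3)),np.sin(np.radians(13.3)),0]); 
def tcp(spz,th,off=-.02):
    sp=np.array([.5075,.0224,0])+off*s_; sp[2]=spz; c,n=np.cos(np.radians(th)),np.sin(np.radians(th))
    X=s_*c-np.array([0,0,n]); Z=-s_*n-np.array([0,0,c]); return sp-.095*X+.035*Z
P0=np.array([.558,.3316,.0232]); P1=P0+[0,0,.1]
E=tcp(P1[2]+.035,0)
ws=[pose(P0,173.9,0),pose(P1,153.9,0)]+[pose(P1+(E-P1)*k/5,153.9-140.6*k/5,0) for k in range(1,6)]
show(ws)
print('tilt 0->30'); a=ws[-1]
seq=[(P1[2]+.035+(.07-P1[2]-.035)*k/10,3*k) for k in range(1,11)]
for z,t in seq: print(np.round(rel(a,pose(tcp(z,t),13.3,-t)),3))
print('tilt 30->45'); a=pose(tcp(.07,30),13.3,-30)
for k in range(1,11): print(np.round(rel(a,pose(tcp(.07-.0017*k,30+1.5*k),13.3,-30-1.5*k)),3))
print(tcp(.053,45))
E
```

```text
[ 2.96964143e+01  3.51719073e+01  9.39131398e+01 -4.71779541e-03
  5.08269439e+01 -5.42028249e+01]
[[ 0.001 -0.953 -0.304  0.077]
 [ 1.     0.     0.001 -0.   ]
 [-0.001 -0.304  0.953 -0.143]
 [ 0.     0.     0.     1.   ]]
[ 0.     0.    -1.     0.    -0.     0.667] -> [0.558  0.3316 0.1232]
[-0.004 -0.746 -0.    -0.    -0.     0.937] -> [0.5255 0.2645 0.1232]
[-0.355 -0.656 -0.     0.    -0.     0.937] -> [0.493  0.1973 0.1232]
[-0.622 -0.411 -0.     0.    -0.     0.937] -> [0.4606 0.1302 0.1232]
[-0.743 -0.07  -0.    -0.    -0.     0.937] -> [0.4281 0.0631 0.1232]
[-0.688  0.289  0.     0.    -0.     0.937] -> [ 0.3956 -0.0041  0.1232]
tilt 0->30
[-0.017  0.     0.038  0.    -0.1    0.   ]
[-0.031  0.     0.075  0.    -0.2    0.   ]
[-0.043  0.     0.112  0.    -0.3    0.   ]
[-0.052  0.     0.148  0.    -0.4    0.   ]
[-0.058  0.     0.183  0.    -0.5    0.   ]
[-0.062  0.     0.219  0.    -0.6    0.   ]
[-0.062  0.     0.254  0.    -0.7    0.   ]
[-0.06   0.     0.289  0.    -0.8    0.   ]
[-0.055  0.     0.324  0.    -0.9    0.   ]
[-0.048  0.     0.36   0.    -1.     0.   ]
tilt 30->45
[-0.    0.   -0.01 -0.   -0.05  0.  ]
[-0.    -0.    -0.021 -0.    -0.1   -0.   ]
[ 0.001  0.    -0.031 -0.    -0.15  -0.   ]
[ 0.003  0.    -0.042 -0.    -0.2   -0.   ]
[ 0.005 -0.    -0.053 -0.    -0.25  -0.   ]
[ 0.008 -0.    -0.065 -0.    -0.3   -0.   ]
[ 0.012 -0.    -0.076  0.    -0.35   0.   ]
[ 0.016  0.    -0.087  0.    -0.4    0.   ]
[ 0.021 -0.    -0.099 -0.    -0.45  -0.   ]
[ 0.027  0.    -0.111 -0.    -0.5   -0.   ]
[ 0.39857804 -0.00334806  0.09542641]
```

Lift first, then carry the tin over while turning it so the spout faces away from the base.

Emit:
step_arm(
  plan="0 0 -0.05 0 0 0 0.4;0 0 -0.12 0 0 0 0.4;0 0 -0.22 0 0 0 0.4;0 0 -0.33 0 0 0.04 0.4;0 0 -0.45 0 0 0.12 0.4;0 0 -0.57 0 0 0.22 0.4;0 0 -0.69 0 0 0.33 0.4;0 0 -0.8 0 0 0.44 0.4;0 0 -0.9 0 0 0.56 0.4;0 0 -1 0 0 0.667 0.4",
)

```text
time_s: 23.83
position: [0.5577, 0.3314, 0.1237]
tcp_rot: [180.0, 0.0, 153.7]
ft_force: [0.1, 0.4, -5.0]
gripper_width: 0.065
gripper_force: 90.4
```

Emit:
step_arm(
  plan="0 -0.074 0 0 0 0.094 0.4;0 -0.149 0 0 0 0.187 0.4;0 -0.223 0 0 0 0.281 0.4;0 -0.298 0 0 0 0.375 0.4;0 -0.373 0 0 0 0.469 0.4;0 -0.447 0 0 0 0.562 0.4;0 -0.522 0 0 0 0.656 0.4;0 -0.597 0 0 0 0.75 0.4;0 -0.671 0 0 0 0.843 0.4;0 -0.746 0 0 0 0.937 0.4",
)

```text
time_s: 24.67
position: [0.5248, 0.2641, 0.1232]
tcp_rot: [180.0, -0.0, 125.6]
ft_force: [-0.2, 0.5, -5.0]
gripper_width: 0.0649
gripper_force: 90.7
```

Emit:
step_arm(
  plan="-0.035 -0.066 0 0 0 0.094 0.4;-0.071 -0.131 0 0 0 0.187 0.4;-0.106 -0.197 0 0 0 0.281 0.4;-0.142 -0.262 0 0 0 0.375 0.4;-0.177 -0.328 0 0 0 0.469 0.4;-0.213 -0.394 0 0 0 0.562 0.4;-0.248 -0.459 0 0 0 0.656 0.4;-0.284 -0.525 0 0 0 0.75 0.4;-0.32 -0.59 0 0 0 0.843 0.4;-0.355 -0.656 0 0 0 0.937 0.4",
)

```text
time_s: 25.5
position: [0.4924, 0.197, 0.1233]
tcp_rot: [179.9, -0.0, 97.5]
ft_force: [0.3, -0.4, -4.8]
gripper_width: 0.0654
gripper_force: 90.7
```

Emit:
step_arm(
  plan="-0.062 -0.041 0 0 0 0.094 0.4;-0.124 -0.082 0 0 0 0.187 0.4;-0.187 -0.123 0 0 0 0.281 0.4;-0.249 -0.164 0 0 0 0.375 0.4;-0.311 -0.205 0 0 0 0.469 0.4;-0.373 -0.247 0 0 0 0.562 0.4;-0.435 -0.288 0 0 0 0.656 0.4;-0.498 -0.329 0 0 0 0.75 0.4;-0.56 -0.37 0 0 0 0.843 0.4;-0.622 -0.411 0 0 0 0.937 0.4",
)

```text
time_s: 26.33
position: [0.4601, 0.1298, 0.1233]
tcp_rot: [179.9, -0.1, 69.4]
ft_force: [0.5, -0.4, -5.4]
gripper_width: 0.0647
gripper_force: 90.7
```

Emit:
step_arm(
  plan="-0.074 -0.007 0 0 0 0.094 0.4;-0.149 -0.014 0 0 0 0.187 0.4;-0.223 -0.021 0 0 0 0.281 0.4;-0.297 -0.028 0 0 0 0.375 0.4;-0.372 -0.035 0 0 0 0.469 0.4;-0.446 -0.042 0 0 0 0.562 0.4;-0.52 -0.049 0 0 0 0.656 0.4;-0.594 -0.056 0 0 0 0.75 0.4;-0.669 -0.063 0 0 0 0.843 0.4;-0.743 -0.07 0 0 0 0.937 0.4",
)

```text
time_s: 27.17
position: [0.4276, 0.0626, 0.1233]
tcp_rot: [179.9, -0.1, 41.3]
ft_force: [1.4, 0.1, -4.6]
gripper_width: 0.065
gripper_force: 90.7
```

Emit:
step_arm(
  plan="-0.069 0.029 0 0 0 0.094 0.4;-0.138 0.058 0 0 0 0.187 0.4;-0.206 0.087 0 0 0 0.281 0.4;-0.275 0.116 0 0 0 0.375 0.4;-0.344 0.144 0 0 0 0.469 0.4;-0.413 0.173 0 0 0 0.562 0.4;-0.482 0.202 0 0 0 0.656 0.4;-0.55 0.231 0 0 0 0.75 0.4;-0.619 0.26 0 0 0 0.843 0.4;-0.688 0.289 0 0 0 0.937 0.4",
)

```text
time_s: 28.0
position: [0.3953, -0.0046, 0.1233]
tcp_rot: [180.0, -0.1, 13.1]
ft_force: [-1.3, 0.6, -4.0]
gripper_width: 0.0646
gripper_force: 90.7
```

```bash
python3 - <<'E'
from h import *
s=observe(); print(s['joint_pos'],s['position'],s['tcp_rot'])
S=take('scene'); w=take('wrist'); pickle.dump(w,open('wrist5.pkl','wb')); pickle.dump(S,open('scene5.pkl','wb'))
o=np.zeros((480,800,3),np.uint8); o[:,:400]=cv2.resize(S['image'][140:300,260:393],(400,480)); o[:300,400:]=cv2.resize(w['image'],(400,300)); cv2.imwrite('pics/c5.png',o[:,:,::-1])
E
```

```text
[-2.34185776e+00  8.55315206e+00  1.20802986e+02  8.74444163e-03
  5.05265769e+01  7.45091388e+01] [ 0.39526168 -0.00461744  0.12329786] [ 1.79975191e+02 -1.14830083e-01  1.31434762e+01]
```

View pics/c5.png

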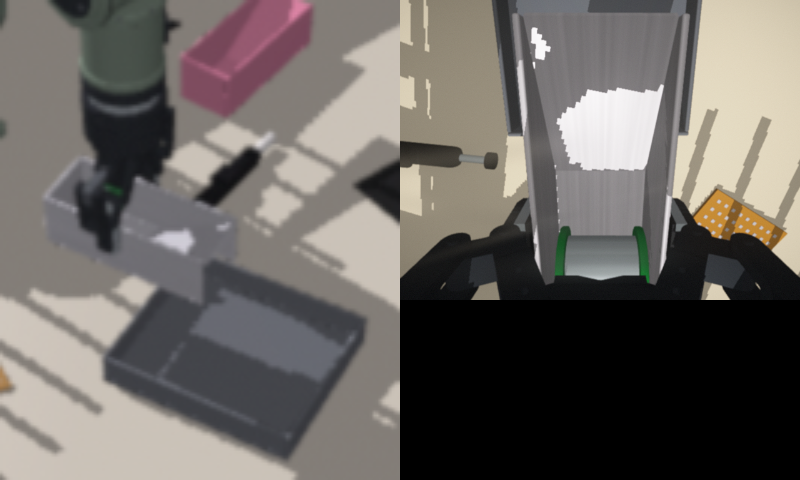

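The tin is level with the spout over the tray and the reel at the rear, at (600,255) in the picture. I'll tip to 30° while lowering.

Emit:
step_arm(
  plan="-0.01 0 0.03 0 -0.08 0 0.4;-0.031 0 0.075 0 -0.2 0 0.4;-0.043 0 0.112 0 -0.3 0 0.4;-0.052 0 0.148 0 -0.4 0 0.4;-0.058 0 0.183 0 -0.5 0 0.4;-0.062 0 0.219 0 -0.6 0 0.4;-0.062 0 0.254 0 -0.7 0 0.4;-0.06 0 0.289 0 -0.8 0 0.4;-0.055 0 0.324 0 -0.9 0 0.4;-0.048 0 0.36 0 -1 0 0.4",
)

```text
time_s: 28.93
position: [0.3921, -0.0048, 0.0864]
tcp_rot: [180.0, 29.9, 13.4]
ft_force: [-0.0, -0.7, -4.1]
gripper_width: 0.0649
gripper_force: 93.8
```

```bash
python3 - <<'E'
from h import *
s=observe(); print(s['joint_pos'],s['position'],s['tcp_rot'])
S=take('scene'); w=take('wrist'); pickle.dump(w,open('wrist6.pkl','wb'))
P=cloud(S); x,y,z=[P[...,i] for i in range(3)]
Rm=Ro.from_euler('xyz',s['tcp_rot'],degrees=True).as_matrix(); print('tool x',Rm[:,0],'z',Rm[:,2]); print('spout est',s['position']+.095*Rm[:,0]-.035*Rm[:,2],'corner',s['position']+.095*Rm[:,0]+.018*Rm[:,2])
o=np.zeros((480,800,3),np.uint8); o[:,:400]=cv2.resize(S['image'][140:300,260:393],(400,480)); o[:300,400:]=cv2.resize(w['image'],(400,300)); cv2.imwrite('pics/c6.png',o[:,:,::-1])
E
```

```text
[  2.14121355  26.52911637 107.38779574  -5.76488178  75.56654726
  81.66740692] [ 0.39211098 -0.00481611  0.0864415 ] [179.99103272  29.89162148  13.37917137]
tool x [ 0.84344013  0.20061179 -0.49836097] z [-0.48479926 -0.11547012 -0.86696962]
spout est [0.48920576 0.01828346 0.06944114] corner [0.4635114  0.01216355 0.02349175]
```

View pics/c6.png

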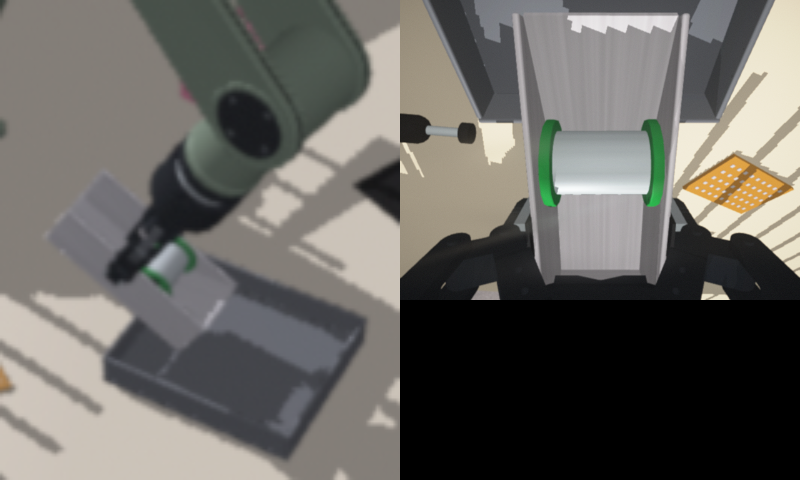

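The reel has rolled to the ramp, at (600,163), and the spout is 69 mm up inside the tray. Tip on slowly toward 45° while lowering.

Emit:
step_arm(
  plan="0 0 -0.01 0 -0.05 0 0.4;0 0 -0.021 0 -0.1 0 0.4;0.001 0 -0.031 0 -0.15 0 0.4;0.003 0 -0.042 0 -0.2 0 0.4;0.005 0 -0.053 0 -0.25 0 0.4;0.008 0 -0.065 0 -0.3 0 0.4;0.012 0 -0.076 0 -0.35 0 0.4;0.016 0 -0.087 0 -0.4 0 0.4;0.021 0 -0.099 0 -0.45 0 0.4;0.025 0 -0.108 0 -0.48 0 0.4",
)

```text
time_s: 29.87
position: [0.3987, -0.0034, 0.0948]
tcp_rot: [-180.0, 44.2, 13.4]
ft_force: [-0.5, 0.2, -3.3]
gripper_width: 0.0652
gripper_force: 94.0
```

```bash
python3 - <<'E'
from h import *
s=observe(); print(s['position'],s['tcp_rot'])
S=take('scene'); w=take('wrist')
o=np.zeros((480,800,3),np.uint8); o[:,:400]=cv2.resize(S['image'][140:300,260:393],(400,480)); o[:300,400:]=cv2.resize(w['image'],(400,300)); cv2.imwrite('pics/c7.png',o[:,:,::-1])
for n,d in (('S',S),('w',w)):
    P=cloud(d); h=cv2.cvtColor(d['image'],cv2.COLOR_RGB2HSV); m=(h[...,0]>45)&(h[...,0]<75)&(h[...,1]>170)&(h[...,2]>60)&(np.hypot(P[...,0]-.5,P[...,1]-.02)<.2)
    print(n,m.sum(),np.round(np.nanpercentile(P[m],[5,50,95],axis=0)*1000) if m.any() else '')
E
```

```text
[ 0.39871334 -0.0033833   0.09477317] [-179.99755606   44.21591197   13.3563243 ]
S 0 
w 0
```

Emit:
step_arm(
  plan="0 0 0 0 0 0 0.4;0 0 0 0 0 0 0.4;0 0 0 0 0 0 0.4;0 0 0 0 0 0 0.4;0 0 0 0 0 0 0.4;0 0 0 0 0 0 0.4;0 0 0 0 0 0 0.4;0 0 0 0 0 0 0.4;0 0 0 0 0 0 0.4;0 0 0 0 0 0 0.4",
)

```text
time_s: 30.8
position: [0.3978, -0.0037, 0.0944]
tcp_rot: [-180.0, 44.4, 13.3]
ft_force: [0.0, -0.1, -3.1]
gripper_width: 0.0649
gripper_force: 94.0
```

```bash
cat > reel.py <<'E'
from h import *
print(observe()['ft_force'])
for n in ('scene','top','wrist'):
    d=take(n); pickle.dump(d,open(n+'7.pkl','wb'))
    P=cloud(d); h=cv2.cvtColor(d['image'],cv2.COLOR_RGB2HSV).astype(int); m=(h[...,0]>45)&(h[...,0]<85)&(h[...,1]>110)&(h[...,2]>35)&(np.hypot(P[...,0]-.5,P[...,1]-.02)<.17)
    print(n,m.sum(),np.round(np.nanpercentile(P[m],[5,50,95],axis=0)*1000) if m.any() else '')
E
python3 reel.py
```

```text
[ 0.04609009 -0.14731197 -3.06927482]
scene 100 [[567.  14.  12.]
 [582.  19.  33.]
 [597.  65.  48.]]
top 0 
wrist 0
```

The reel is in the tray by the far wall, about (0.58,0.04). Now level the tin and carry it back.

```bash
python3 - <<'E'
from plan import *
s_=np.array([np.cos(np.radians(13.3)),np.sin(np.radians(13.3)),0]); 
def tcp(spz,th,off=-.02):
    sp=np.array([.5075,.0224,0])+off*s_; sp[2]=spz; c,n=np.cos(np.radians(th)),np.sin(np.radians(th))
    X=s_*c-np.array([0,0,n]); Z=-s_*n-np.array([0,0,c]); return sp-.095*X+.035*Z
P=lambda k:pose(tcp(.053+.007*k,44.4-3*k),13.3,-44.4+3*k)
print('A'); a=P(0); print(a[0])
for k in range(1,11): print(np.round(rel(a,P(k)),3))
L=pose(tcp(.16,0),13.3,0); print('B',np.round(rel(P(10),L),3),L[0])
E=np.array([.5588,.3288,L[0][2]])
show([L]+[pose(L[0]+(E-L[0])*k/6,13.3+156.8*k/6,0) for k in range(1,7)])
E
```

```text
A
[ 0.39815058 -0.00344911  0.09446147]
[-0.029  0.    -0.001  0.     0.1   -0.   ]
[-0.056 -0.    -0.003 -0.     0.2   -0.   ]
[-0.08   0.    -0.006 -0.     0.3   -0.   ]
[-0.102 -0.    -0.01  -0.     0.4   -0.   ]
[-0.122 -0.    -0.016  0.     0.5   -0.   ]
[-0.139 -0.    -0.024  0.     0.6   -0.   ]
[-0.154 -0.    -0.033  0.     0.7   -0.   ]
[-0.167  0.    -0.044 -0.     0.8   -0.   ]
[-0.178  0.    -0.057 -0.     0.9   -0.   ]
[-0.187 -0.    -0.072  0.     1.    -0.   ]
B [ 0.025  0.    -0.133  0.     0.48   0.   ] [ 0.39558443 -0.00405572  0.125     ]
[ 0.392 -0.477 -0.     0.     0.    -0.871] -> [0.4228 0.0514 0.125 ]
[ 0.562 -0.256 -0.    -0.     0.    -0.871] -> [0.45   0.1069 0.125 ]
[ 0.618  0.018  0.     0.     0.    -0.871] -> [0.4772 0.1624 0.125 ]
[ 0.546  0.288  0.     0.     0.    -0.871] -> [0.5044 0.2178 0.125 ]
[ 0.364  0.5    0.     0.     0.    -0.871] -> [0.5316 0.2733 0.125 ]
[ 0.106  0.609  0.     0.     0.    -0.871] -> [0.5588 0.3288 0.125 ]
```

Emit:
step_arm(
  plan="-0.029 0 -0.001 0 0.1 0 0.4;-0.056 0 -0.003 0 0.2 0 0.4;-0.08 0 -0.006 0 0.3 0 0.4;-0.102 0 -0.01 0 0.4 0 0.4;-0.122 0 -0.016 0 0.5 0 0.4;-0.139 0 -0.024 0 0.6 0 0.4;-0.154 0 -0.033 0 0.7 0 0.4;-0.167 0 -0.044 0 0.8 0 0.4;-0.178 0 -0.057 0 0.9 0 0.4;-0.187 0 -0.072 0 1 0 0.4",
)

```text
time_s: 31.78
position: [0.3889, -0.0056, 0.1129]
tcp_rot: [-180.0, 14.3, 13.3]
ft_force: [0.4, -0.1, -2.8]
gripper_width: 0.0648
gripper_force: 93.9
```

Emit:
step_arm(
  plan="0.002 0 -0.013 0 0.05 0 0.4;0.005 0 -0.027 0 0.1 0 0.4;0.007 0 -0.04 0 0.14 0 0.4;0.01 0 -0.053 0 0.19 0 0.4;0.012 0 -0.066 0 0.24 0 0.4;0.015 0 -0.08 0 0.29 0 0.4;0.017 0 -0.093 0 0.34 0 0.4;0.02 0 -0.106 0 0.38 0 0.4;0.022 0 -0.12 0 0.43 0 0.4;0.025 0 -0.133 0 0.48 0 0.4",
)

```text
time_s: 32.62
position: [0.3952, -0.0043, 0.125]
tcp_rot: [-180.0, -0.1, 13.3]
ft_force: [-0.4, -0.4, -2.6]
gripper_width: 0.065
gripper_force: 93.9
```

Emit:
step_arm(
  plan="0.039 -0.048 0 0 0 -0.087 0.4;0.078 -0.095 0 0 0 -0.174 0.4;0.118 -0.143 0 0 0 -0.261 0.4;0.157 -0.191 0 0 0 -0.348 0.4;0.196 -0.238 0 0 0 -0.435 0.4;0.235 -0.286 0 0 0 -0.523 0.4;0.274 -0.334 0 0 0 -0.61 0.4;0.314 -0.382 0 0 0 -0.697 0.4;0.353 -0.429 0 0 0 -0.784 0.4;0.392 -0.477 0 0 0 -0.871 0.4",
)

```text
time_s: 33.45
position: [0.4224, 0.0514, 0.1249]
tcp_rot: [180.0, -0.1, 39.6]
ft_force: [0.3, 0.6, -3.8]
gripper_width: 0.0648
gripper_force: 93.9
```

Emit:
step_arm(
  plan="0.056 -0.026 0 0 0 -0.087 0.4;0.112 -0.051 0 0 0 -0.174 0.4;0.169 -0.077 0 0 0 -0.261 0.4;0.225 -0.102 0 0 0 -0.348 0.4;0.281 -0.128 0 0 0 -0.435 0.4;0.337 -0.154 0 0 0 -0.523 0.4;0.393 -0.179 0 0 0 -0.61 0.4;0.45 -0.205 0 0 0 -0.697 0.4;0.506 -0.23 0 0 0 -0.784 0.4;0.562 -0.256 0 0 0 -0.871 0.4",
)

```text
time_s: 34.28
position: [0.4494, 0.1069, 0.1248]
tcp_rot: [180.0, -0.0, 65.7]
ft_force: [-0.9, -0.7, -2.7]
gripper_width: 0.0647
gripper_force: 93.9
```

Emit:
step_arm(
  plan="0.062 0.002 0 0 0 -0.087 0.4;0.124 0.004 0 0 0 -0.174 0.4;0.185 0.005 0 0 0 -0.261 0.4;0.247 0.007 0 0 0 -0.348 0.4;0.309 0.009 0 0 0 -0.435 0.4;0.371 0.011 0 0 0 -0.523 0.4;0.433 0.013 0 0 0 -0.61 0.4;0.494 0.014 0 0 0 -0.697 0.4;0.556 0.016 0 0 0 -0.784 0.4;0.618 0.018 0 0 0 -0.871 0.4",
)

```text
time_s: 35.12
position: [0.4766, 0.1624, 0.1248]
tcp_rot: [180.0, -0.0, 91.9]
ft_force: [0.4, 0.4, -2.9]
gripper_width: 0.0653
gripper_force: 93.9
```

Emit:
step_arm(
  plan="0.055 0.029 0 0 0 -0.087 0.4;0.109 0.058 0 0 0 -0.174 0.4;0.164 0.086 0 0 0 -0.261 0.4;0.218 0.115 0 0 0 -0.348 0.4;0.273 0.144 0 0 0 -0.435 0.4;0.328 0.173 0 0 0 -0.523 0.4;0.382 0.202 0 0 0 -0.61 0.4;0.437 0.23 0 0 0 -0.697 0.4;0.491 0.259 0 0 0 -0.784 0.4;0.546 0.288 0 0 0 -0.871 0.4",
)

```text
time_s: 35.95
position: [0.5038, 0.2178, 0.1247]
tcp_rot: [180.0, -0.0, 118.0]
ft_force: [0.2, 0.2, -4.2]
gripper_width: 0.0649
gripper_force: 93.9
```

Emit:
step_arm(
  plan="0.036 0.05 0 0 0 -0.087 0.4;0.073 0.1 0 0 0 -0.174 0.4;0.109 0.15 0 0 0 -0.261 0.4;0.146 0.2 0 0 0 -0.348 0.4;0.182 0.25 0 0 0 -0.435 0.4;0.218 0.3 0 0 0 -0.523 0.4;0.255 0.35 0 0 0 -0.61 0.4;0.291 0.4 0 0 0 -0.697 0.4;0.328 0.45 0 0 0 -0.784 0.4;0.364 0.5 0 0 0 -0.871 0.4",
)

```text
time_s: 36.78
position: [0.531, 0.2733, 0.1246]
tcp_rot: [180.0, -0.0, 144.1]
ft_force: [-0.6, 0.2, -2.2]
gripper_width: 0.0649
gripper_force: 93.9
```

Emit:
step_arm(
  plan="0.011 0.061 0 0 0 -0.087 0.4;0.021 0.122 0 0 0 -0.174 0.4;0.032 0.183 0 0 0 -0.261 0.4;0.042 0.244 0 0 0 -0.348 0.4;0.053 0.305 0 0 0 -0.435 0.4;0.064 0.365 0 0 0 -0.523 0.4;0.074 0.426 0 0 0 -0.61 0.4;0.085 0.487 0 0 0 -0.697 0.4;0.095 0.548 0 0 0 -0.784 0.4;0.106 0.609 0 0 0 -0.871 0.4",
)

```text
time_s: 37.62
position: [0.5582, 0.3288, 0.1245]
tcp_rot: [180.0, -0.0, 170.2]
ft_force: [0.7, 0.4, -3.1]
gripper_width: 0.065
gripper_force: 93.9
```

```bash
python3 - <<'E'
from h import *
w=take('wrist'); P=cloud(w); s=w['state']; print(s['position'],s['tcp_rot'],s['ft_force']); pickle.dump(w,open('wrist8.pkl','wb'))
x,y,z=[P[...,i] for i in range(3)]; V=w['image'].max(2)
m=cv2.morphologyEx(((np.hypot(x-.548,y-.331)<.13)&(z<.012)&(z>-.01)&(V<60)).astype(np.uint8),cv2.MORPH_OPEN,np.ones((3,3)))>0
p=P[m]; print('pad',len(p),cv2.minAreaRect((p[:,:2]*1000).astype(np.float32)))
T=take('top'); pickle.dump(T,open('top8.pkl','wb'))
o=np.zeros((480,800,3),np.uint8); o[:300,:400]=cv2.resize(w['image'],(400,300)); o[:,400:]=cv2.resize(T['image'][160:280,240:340],(400,480),interpolation=cv2.INTER_CUBIC); cv2.imwrite('pics/c8.png',o[:,:,::-1])
E
```

```text
[0.55818461 0.32876087 0.12450911] [ 1.79984489e+02 -1.67032117e-02  1.70247623e+02] [ 0.68300868  0.41897453 -3.08229038]
pad 0 ((0.0, 0.0), (0.0, 0.0), 0.0)
```

View pics/c8.png

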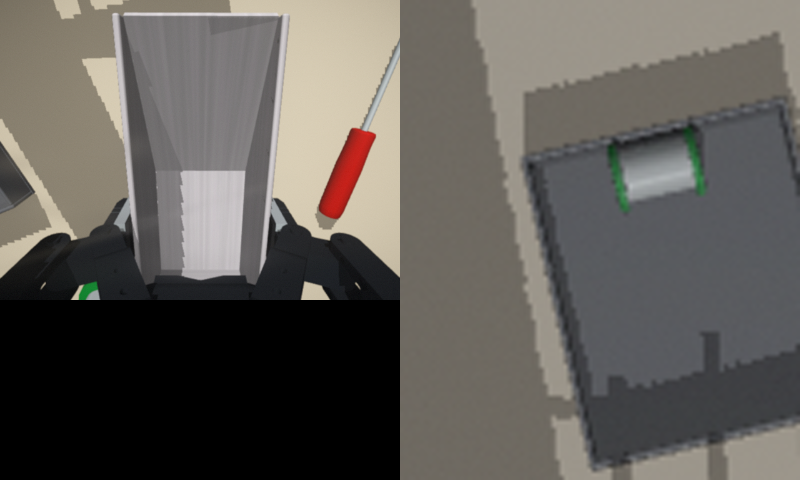

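The empty tin hangs level over the pad and the reel lies in the tray at the far wall, at crop (657,168). Lower the tin.

Emit:
step_arm(
  plan="-0.005 0 0.08 0 0 0 0.4;-0.005 0 0.2 0 0 0 0.4;-0.005 0 0.33 0 0 0 0.4;-0.005 0 0.46 0 0 0 0.4;-0.005 0 0.58 0 0 0 0.4;-0.005 0 0.69 0 0 0 0.4;-0.005 0 0.79 0 0 0 0.4;-0.005 0 0.88 0 0 0 0.4;-0.005 0 0.95 0 0 0 0.4;-0.005 0 0.99 0 0 0 0.4",
)

```text
time_s: 38.55
position: [0.5584, 0.3284, 0.0247]
tcp_rot: [-180.0, -0.1, 170.1]
ft_force: [-0.5, 1.4, -3.0]
gripper_width: 0.065
gripper_force: 93.9
```

Emit:
step_arm(
  plan="0 0 0.003 0 0 0 0.4;0 0 0.006 0 0 0 0.4;0 0 0.009 0 0 0 0.4;0 0 0.012 0 0 0 0.4;0 0 0.015 0 0 0 0.4;0 0 0.018 0 0 0 0.4;0 0 0.02 0 0 0 0.4;0 0 0.02 0 0 0 0.4;0 0 0.02 0 0 0 0.4;0 0 0.02 0 0 0 0.4",
)

```text
time_s: 39.38
position: [0.5587, 0.3286, 0.024]
tcp_rot: [180.0, 0.0, 170.1]
ft_force: [-0.5, -0.2, -2.7]
gripper_width: 0.0649
gripper_force: 93.9
```

Emit:
step_arm(
  plan="0 0 0.002 0 0 0 0.4;0 0 0.004 0 0 0 0.4;0 0 0.006 0 0 0 0.4;0 0 0.008 0 0 0 0.4;0 0 0.01 0 0 0 0.4;0 0 0.012 0 0 0 0.4;0 0 0.014 0 0 0 0.4;0 0 0.015 0 0 0 0.4;0 0 0.015 0 0 0 0.4;0 0 0.015 0 0 0 0.4",
)

```text
time_s: 40.22
position: [0.5587, 0.3287, 0.0233]
tcp_rot: [180.0, 0.0, 170.1]
ft_force: [-3.1, -1.8, 4.5]
gripper_width: 0.0652
gripper_force: 94.8
```

Contact. Open slowly, then go straight up.

Emit:
step_arm(
  plan="0 0 0 0 0 0 0.8;0 0 0 0 0 0 0.85;0 0 0 0 0 0 0.9;0 0 0 0 0 0 1;0 0 0 0 0 0 1;0 0 0 0 0 0 1;0 0 0 0 0 0 1;0 0 0 0 0 0 1;0 0 -0.02 0 0 0 1;0 0 -0.06 0 0 0 1",
)

```text
time_s: 41.05
position: [0.5584, 0.3284, 0.0282]
tcp_rot: [-180.0, -0.0, 170.1]
ft_force: [-0.5, -0.6, 0.3]
gripper_width: 0.0857
gripper_force: 0.0
```

Emit:
step_arm(
  plan="0 0 -0.05 0 0 0 1;0 0 -0.12 0 0 0 1;0 0 -0.22 0 0 0 1;0 0 -0.33 0 0 0 1;0 0 -0.45 0 0 0 1;0 0 -0.57 0 0 0 1;0 0 -0.69 0 0 0 1;0 0 -0.8 0 0 0 1;0 0 -0.9 0 0 0 1;0 0 -1 0 0 0 1",
)

```text
time_s: 41.88
position: [0.5587, 0.3286, 0.1297]
tcp_rot: [180.0, 0.0, 170.1]
ft_force: [0.0, 0.1, -0.5]
gripper_width: 0.0854
gripper_force: 0.0
```

Emit:
step_arm(
  plan="0.1 0 -0.1 0 0 0 1;0.2 0 -0.2 0 0 0 1;0.3 0 -0.3 0 0 0 1;0.4 0 -0.4 0 0 0 1;0.5 0 -0.5 0 0 0 1;0.6 0 -0.6 0 0 0 1;0.7 0 -0.6 0 0 0 1;0.8 0 -0.6 0 0 0 1;0.9 0 -0.6 0 0 0 1;0.9 0 -0.6 0 0 0 1",
)

```text
time_s: 42.72
position: [0.4676, 0.344, 0.1878]
tcp_rot: [-179.9, -0.1, 170.2]
ft_force: [-0.1, -0.2, -0.2]
gripper_width: 0.0854
gripper_force: 0.0
```

```bash
python3 - <<'E'
from h import *
W=take('wrist'); T=take('top'); S=take('scene'); T0=pickle.load(open('top.pkl','rb')); S0=pickle.load(open('scene.pkl','rb'))
P=cloud(S); x,y,z=[P[...,i] for i in range(3)]; h=cv2.cvtColor(S['image'],cv2.COLOR_RGB2HSV)
def rect(P,m,n):
    p=P[m]; print(n,len(p),np.round(cv2.minAreaRect((p[:,:2]*1000).astype(np.float32))[0],1),[np.round(v,1) for v in cv2.minAreaRect((p[:,:2]*1000).astype(np.float32))[1:]])
Pw=cloud(W); zz=Pw[...,2]; V=W['image'].max(2); nr=np.hypot(Pw[...,0]-.548,Pw[...,1]-.331)<.13
op=lambda m:cv2.morphologyEx(m.astype(np.uint8),cv2.MORPH_OPEN,np.ones((3,3)))>0
rect(Pw,op(nr&(zz>.056)&(zz<.068)),'tin rim'); rect(Pw,op(nr&(zz<.012)&(V<60)),'pad')
k=np.hypot(x-.573,y+.336)<.14; rect(P,op(k&(z>.008)&(z<.03)&(h[...,1]<60)),'lid'); 
m=(h[...,0]>45)&(h[...,0]<85)&(h[...,1]>110)&(np.hypot(x-.5,y-.02)<.17); print('reel',np.round(np.nanpercentile(P[m],[5,50,95],axis=0)*1000))
o=np.zeros((600,800,3),np.uint8); o[:480,:640]=0; o[:300,:400]=cv2.resize(W['image'],(400,300)); o[:300,400:]=cv2.resize(S['image'],(400,300)); o[300:,:400]=cv2.resize(T['image'],(400,300)); o[300:,400:]=cv2.resize(cv2.absdiff(T['image'],T0['image']),(400,300)); cv2.imwrite('pics/c9.png',o[:,:,::-1])
E
```

```text
tin rim 2500 [547.8 331.2] [array([ 66.2, 171.2]), np.float64(80.1)]
pad 8349 [547.2 331.5] [array([108.4, 199.3]), np.float64(80.6)]
lid 1356 [ 570.8 -335.5] [array([ 73.1, 173.5]), np.float64(87.4)]
reel [[567.  15.  13.]
 [583.  19.  32.]
 [598.  69.  49.]]
```

View pics/c9.png

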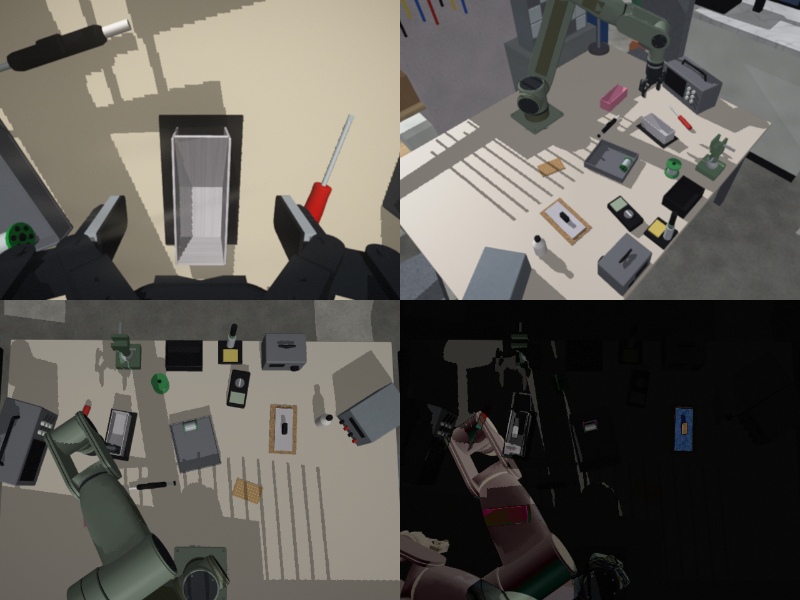

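The tin stands centred and square on the pad, 0.6 mm off. The lid lies on the cork handle up, the reel is in the tray, and the difference image shows no bystander moved. Handing in.

```bash
python3 -c "
from rig import hand_in; print(hand_in())"
```

```text
the job is handed in; nothing more can be done
None
```

The job is done and handed in at about 43 s: the lid lies handle up in the middle of the cork mat, the reel rolled out into the tray at about a 44° tip, the tin stands centred on its pad, and nothing else appears to have moved.

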